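# Clamp the light pin and hold the tachometer prism in the light path

## Robot

A 6-joint arm with a two-finger parallel gripper is mounted at the origin on the work surface. World frame = base frame: x ahead of the robot, y to its left, z up, the work surface at z = 0. Lengths are in m, angles in degrees, forces in N, time in s.
With the tool pointing down it reaches from about 0.35 to 0.875 m from the base axis. Payload 4.2 kg.
Tool frame: the origin (TCP) lies midway between the tips of the shut fingers; the grasp point (between the pads) lies 19 mm behind it; z points along the fingers, y is the direction in which the jaws open and shut (so a half turn about z gives the same grasp; the last joint's range is limited). The gripper opens to 87 mm and grips with 3 to 60 N. Pads are 19 mm wide; open, the fingers measure 117 mm over their backs; the gripper's body (75 mm by 190 mm) begins 51 mm behind the grasp point.
Start: joints at [85.921, 22.042, 0.453, 0, -68.411, -14.817], TCP at [0.202, 0.591, 0.223] pointing down, gripper open.
Joint ranges: [-179.83, 179.83], [-69.29, 118.12], [-61.27, 80.66], [-181.25, 117.63], [-171.15, -9.14], [-177.46, 177.46]. Speed limits (degrees/s): [159.86, 159.86, 180, 180, 180, 180].

## Interface

Orientations are given as [roll, pitch, yaw] about the fixed x, y, z axes, in that order (R = Rz(yaw) Ry(pitch) Rx(roll)).
In Python, from bench import arm gives the robot as it stands. Calls block until the motion is done:
- arm.move_ptp(position, orientation): joint-space move of the TCP to a pose.
- arm.move_straight(position, orientation=None, velocity=0.15, guard=None): straight line of the TCP; orientation=None keeps the orientation; velocity is the mean speed in m/s. With guard (N) it stops when the force on the tool has changed by that much, and returns True; else False.
- arm.move_j(angles): joint-space move.
- arm.let_go() and arm.close_gripper(newtons=None): open the fingers fully, or close them until they stop; newtons is the grip in N (None keeps the last).
- arm.sleep(seconds).
- arm.solve_ik(position, orientation): joint angles nearest the present ones, or None.
- arm.observe(): the state.
- arm.capture(name): name is "scene" or "top" or "wrist"; returns (picture, depth): 400x640x3 uint8, red, green, blue; 400x640 float32, m along the optical axis (not along the pixel's ray), 0 where there is no reading.
- arm.calibration(name): a dict with "fx", "fy", "cx", "cy" (pixels), "extrinsics" (4x4, takes a point from camera to world coordinates). Camera axes: x right, y up, looking along -z (the intrinsics and any distortion apply to the point x, -y, -z); pixel columns grow to the right and rows downward; lengths in m; the calibration is good to about 2 mm. A picture is of the moment at which its call begins: read the wrist's pose just before it. calibration takes no time and is no camera call; for the wrist camera it gives the pose at the moment of the call.
A pose or a line that the arm cannot do raises arm.IKError and nothing moves.
- arm.finish_job(): hands the job in, once; it reports no verdict.
Trained networks look in the newest picture that a camera, given by its name, has taken for a name from the list of things; names that differ only in an ending like _2 or _b are one class to them, and where a whole thing is asked for, a point or a joint stands for the part that bears it (a point fixed in the world has none). Each returns a list of dicts, best first, with "confidence" (0 to 1); they miss things now and then, are a little off and sometimes report something else, mostly with a low value. They report only what shows in the picture. A call takes as long as a camera call. They do not tell look-alikes from the thing itself.
- arm.look_for(camera, label): "centre" ([x, y, z] in m, in the coordinates of the camera as it stood for that picture, good to about 4 mm: the middle of the surface that is visible of it).
- arm.outline_of(camera, label): "region" (400x640 bool, what is visible of it).
The state is a dict: "time": time; "joints": joint angles; "qvel": joint speeds; "joint_torque": joint torques, N m; "ee_pos": TCP position; "orientation": TCP orientation; "ft_force": force on the tool from outside, world axes, zero at the start; "wrist_torque": the same for the moment, N m; "gripper_width": opening from 0.0 (shut) to 1.0 (fully open).
Only numpy, scipy, OpenCV 4.12 (cv2) and the standard library are available. Lean on these libraries where they do the work, as an engineer would, in place of code of your own. Each camera call takes 0.05 s, during which the arm holds its last target. There are 200 camera calls.

## Task

Turn the knurled sleeve of the light gate's chuck clockwise, seen from above, to its stop, so that the jaws clamp the light pin upright. Then lift the taller glass prism out of the rack with the fingers on its frosted faces only, and hold it upright in the light path, about midway between pin and receiver and touching neither, so that the light goes squarely through the lower half of its polished faces. Finish while still holding it there, and leave the other parts where they are.

Things in the scene. Friction and masses are not known exactly. Their poses are not given: they have to be found in the camera images.
- light_gate: Fixed light gate. Dark grey base 176 x 66 x 12 mm (x, y, z), origin at the centre of its underside. Along x: upright three-jaw chuck, axis at x = -50 mm (body 37 mm in diameter to z = 38 mm, foot flange 52 mm, to z = 18 mm); receiver, head 30 x 34 x 32 mm centred at x = 67 mm on a post, top at z = 104 mm, lens tube ending at x = 45 mm. The light runs along +x at z = 88 mm.
- chuck_axis (a point): Point on the chuck's upright axis at mid-height of the sleeve, 50 mm above the mat; axes as the light gate's. The knurled sleeve is a cylinder 42 mm in diameter, 38 to 61 mm above the mat; over it stand the cone nose (to 69 mm), three jaw tips (to 72 mm) and the light pin (to 95 mm), all within 19 mm of the axis.
- sleeve (a joint): Turn of the chuck sleeve (rad): 0 open, grows clockwise seen from above, firm stop at 1.3; starts between 0 and 0.35. The three jaws go in by 1.6 mm per rad, meet the pin at about 1.0 and hold it from 1.15 on. Takes about 0.12 N m, a little more as the jaws bite; stays where it is left.
- jaw_1: One of the chuck's three steel jaws, driven by the sleeve; its origin lies on the chuck axis at the mat. The three move alike.
- light_pin: Side-looking lamp pin, loose in the open chuck until the jaws close: upright cylinder 10 mm in diameter and 57 mm long, steel shank, black head, 30 g. Origin at the centre of its foot, 38 mm above the mat, z along the pin; its lamp window looks along its +x.
- pin_window (a point): The lamp window in the side of the pin, 50 mm above its foot (88 mm above the mat).
- light_path (a point): The middle of the light path, 88 mm above the mat, on the line from lamp window to receiver lens: the window is 45 mm away on its -x side and the lens 45 mm away on its +x side. x is the direction of the light, z is up.
- prism: The taller prism: clear glass block 22.5 x 12.5 x 45 mm (x, y, z), about 28 g, origin at the centre of its underside. The two faces across y (22.5 mm wide, 12.5 mm apart) are frosted: grip these. The two across x (12.5 mm wide, 22.5 mm apart) are polished, for the light: no fingers. It stands upright in a rack pocket, underside 8 mm and top 53 mm above the mat.
- prism_beam (a point): Point on the prism's centre line 15 mm above its underside, amid the lower half of the polished faces. Axes as the prism's.
- rack: Fixed pale plastic rack 150 x 46 x 20 mm; origin at the centre of its underside. Three pockets in a row along x, at -50, 0 and +50 mm, each 24.5 x 14.5 mm and 12 mm deep, with the prisms' x along the rack's x. The prisms stand in the two end pockets, either way about; the middle one is empty.
- short_prism: A like prism but only 28 mm tall, in the other end pocket (16 mm showing). Leave it alone.
- backshell: Black plastic connector backshell, 60 x 40 x 16 mm, lying on the mat. Leave it alone.
- feedthrough: Silver hermetic feedthrough plug, flange 38 mm in diameter, 32 mm tall with its pins, standing on the mat. Leave it alone.
- puck: Gold-flashed sensor puck, 38 mm in diameter and 13 mm tall, lying on the mat. Leave it alone.
Mind the look-alikes: they are no part of the job. What is shaped like the prism but black or turquoise is not meant.

How it is judged (in metres and radians):
On the way:
1. the chuck is tight: its sleeve turned home and the jaws gripping the upright light pin (value of joint sleeve above 1.15 rad and contact force between light_pin and jaw_1 above 1 N and angle between light_pin's own z axis and vertical below 0.05 rad and distance between pin_window and light_path between 0.041 and 0.049 m), for 0.3 s.
At the end, for the whole second after the job is handed in: Sleeve past 1.15 rad, jaws on the upright pin (0.05 rad). Prism held still by both frosted faces, touching nothing else, upright and square to the light within 0.13 rad, its point 15 mm up within 25 mm along, 4 mm across and 9 mm in height of mid-path. Other parts within 20 mm of their start (all of step 1 and x of prism_beam in the frame of light_path between -0.025 and 0.025 m and y of prism_beam in the frame of light_path between -0.004 and 0.004 m and z of prism_beam in the frame of light_path between -0.009 and 0.009 m and angle between the x axis of prism and the x axis of light_path, either way round below 0.13 rad and angle between prism's own z axis and vertical below 0.13 rad and contact force between the fingers and prism_c1 above 0.3 N and contact force between the fingers and prism_c2 above 0.3 N and contact force between prism and light_gate below 0.1 N and contact force between prism and light_pin below 0.1 N and contact force between prism and rack below 0.1 N and linear speed of prism below 0.02 m/s and distance of each of short_prism, backshell, feedthrough, puck from where it was at the start of the episode below 0.02 m); the arm keeps its last pose, push and grip.
It fails at once if fingers on the prism's polished faces (over 0.5 N) (contact force between the fingers and prism_c0 above 0.5 N).
It fails at once if the short prism, backshell, feedthrough or puck moved by more than 20 mm (distance of any of short_prism, backshell, feedthrough, puck from where it was at the start of the episode above 0.02 m).
It also fails if it takes over 51 s, if anything falls off the work surface, if the arm or the gripper's body presses on something with over 40 N, if the wrist force passes 120 N, or if a joint passes its speed limit or range.

## Working session

There is one attempt and no reset: what is moved stays moved. The work goes in short steps, each a Python script; the robot and the scene stay as the last script left them, time stands still between calls to the robot, and variables do not carry over. Pictures are saved under pics/ and viewed, about 8 in all and at most 12, crops included, and the job is handed in when it is done.

```bash
ls; mkdir -p pics
cat > h.py <<'E'
import numpy as np, cv2
from bench import arm
def save(n,img): cv2.imwrite(f'pics/{n}.png',cv2.cvtColor(np.ascontiguousarray(img),cv2.COLOR_RGB2BGR))
def cloud(cal,d):
    v,u=np.mgrid[0:d.shape[0],0:d.shape[1]]
    p=np.stack([(u-cal['cx'])/cal['fx']*d,-(v-cal['cy'])/cal['fy']*d,-d],-1)
    E=np.array(cal['extrinsics']); w=p@E[:3,:3].T+E[:3,3]; w[d==0]=np.nan; return w
def toworld(cal,c):
    E=np.array(cal['extrinsics']); return E[:3,:3]@np.array(c)+E[:3,3]
E
python3 - <<'E'
from h import *
im={}
for n in('scene','top'):
    p,d=arm.capture(n); c=arm.calibration(n); save(n,p); np.savez(n,p=p,d=d,w=cloud(c,d))
    print(n,{k:v for k,v in c.items() if k!='extrinsics'},np.round(c['extrinsics'],3).tolist())
    for l in('light_gate','sleeve','light_pin','prism','rack','short_prism','backshell','feedthrough','puck'):
        print(n,l,[(round(r['confidence'],2),np.round(toworld(c,r['centre']),3).tolist()) for r in arm.look_for(n,l)])
print(arm.observe())
E
```

```text
pics
scene {'fx': 466.4760763549874, 'fy': 466.4760763549874, 'cx': 321.5391516539331, 'cy': 198.75378753290423} [[-0.861, -0.287, 0.419, 1.038], [0.508, -0.477, 0.717, 0.808], [-0.006, 0.831, 0.557, 0.661], [0.0, 0.0, 0.0, 1.0]]
scene light_gate [(0.55, [0.496, -0.148, 0.012])]
scene sleeve []
scene light_pin [(0.6, [0.497, -0.146, 0.011]), (0.2, [0.616, 0.226, 0.039])]
scene prism [(0.81, [0.633, 0.322, 0.031]), (0.76, [0.612, 0.233, 0.04]), (0.73, [0.623, 0.114, 0.03]), (0.64, [0.57, 0.314, 0.03]), (0.53, [0.684, 0.296, 0.028])]
scene rack [(0.67, [0.569, 0.219, 0.018])]
scene short_prism [(0.39, [0.523, 0.187, 0.03])]
scene backshell [(0.71, [0.754, -0.127, 0.019]), (0.68, [0.524, 0.188, 0.03])]
scene feedthrough [(0.55, [0.749, 0.177, 0.014])]
scene puck [(0.72, [0.476, 0.013, 0.014])]
top {'fx': 382.75136484790175, 'fy': 382.75136484790175, 'cx': 319.8292975230927, 'cy': 202.61339583457539} [[-0.017, 0.999, -0.052, 0.544], [-0.999, -0.015, 0.032, 0.052], [0.031, 0.052, 0.998, 0.772], [0.0, 0.0, 0.0, 1.0]]
top light_gate [(0.73, [0.491, -0.163, 0.009])]
top sleeve [(0.65, [0.505
[... 392 characters left out ...]
[(0.73, [0.469, 0.008, 0.009])]
{'time': 1.0, 'joints': array([ 8.59194965e+01,  2.20402296e+01,  4.52182906e-01, -3.15018823e-04,
       -6.84098217e+01, -1.48162075e+01]), 'qvel': array([-0.04596163,  0.05438604, -0.00080402,  0.0244342 ,  0.04130105,
        0.04194021]), 'joint_torque': array([ 1.32988771e-03, -3.90477204e+01,  1.87623793e+01,  4.22464013e+00,
        1.54644297e-02, -2.00908414e-05]), 'ee_pos': array([0.20238747, 0.59130358, 0.22256152]), 'orientation': array([-1.79998014e+02,  8.28265320e-04, -1.88968269e+01]), 'ft_force': array([-0.57063758,  0.39186789, -0.54583132]), 'wrist_torque': array([ 0.00279154, -0.05295203,  0.0158694 ]), 'gripper_width': 0.9933256499601559}
```

View pics/scene.png

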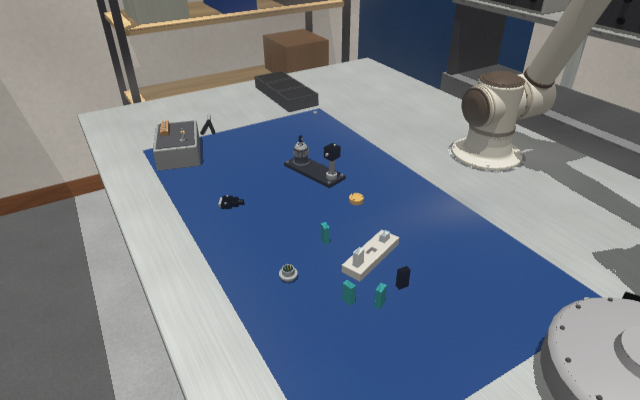

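View pics/top.png

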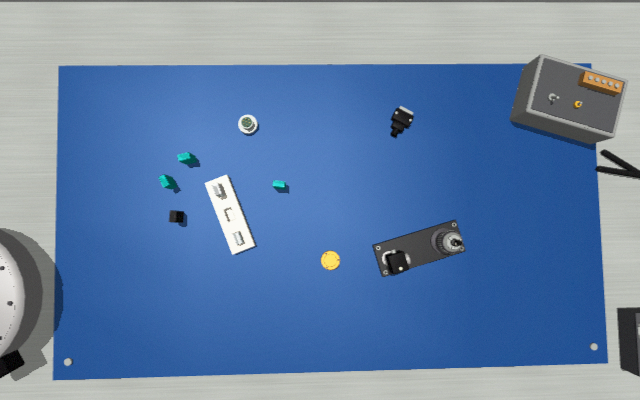

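Pictures: the rack is pale, with the tall clear prism at top px (219,190) / scene (358,257) and the short one at top (239,238). The gate has its chuck at top px (452,242) and its receiver at (397,260).

Look-alikes for the prism:
- turquoise at top (185,158), (167,181) and (279,185)
- black at (176,217)
- the short clear prism at (239,238)

I choose the taller clear block at the rack's far end, (219,190). Next I fit the poses.

```bash
cat >> h.py <<'E'
def rect(w,c,r,z0,z1,mask=None):
    m=(np.abs(w[...,2]-(z0+z1)/2)<(z1-z0)/2)&(np.hypot(w[...,0]-c[0],w[...,1]-c[1])<r)
    if mask is not None: m&=mask
    m=cv2.morphologyEx(m.astype(np.uint8),cv2.MORPH_OPEN,np.ones((3,3)))>0
    q=w[m]; (cx,cy),(a,b),t=cv2.minAreaRect((q[:,:2]*1000).astype(np.float32))
    if a<b: a,b,t=b,a,t+90
    return np.round([cx,cy,a,b,t],1),len(q),np.round(np.median(q[:,2])*1000,1)
E
python3 - <<'E'
from h import *
for n in('top','scene'):
    f=np.load(n+'.npz'); w,p=f['w'],f['p'].astype(int)
    g=(p.max(-1)<90)&(p.max(-1)-p.min(-1)<25); wh=(p.min(-1)>130)
    print(n,'mat z',np.nanmedian(w[(np.abs(w[...,0]-.45)<.02)&(np.abs(w[...,1]-.1)<.02)][:,2]))
    print('gate',rect(w,(.494,-.155),.11,.005,.019,g)); print('rack',rect(w,(.566,.203),.09,.013,.027,wh))
    for nm,c,r,z in(('sleeve',(.505,-.205),.04,.04),('recv',(.48,-.11),.05,.085),('tall',(.611,.218),.03,.038),('short',(.517,.187),.03,.027)):
        q=w[(np.hypot(w[...,0]-c[0],w[...,1]-c[1])<r)&(w[...,2]>z)]
        if len(q): print(nm,len(q),np.round(q.mean(0),4),np.round(q.min(0),3),np.round(q.max(0),3))
E
```

```text
top mat z -0.0001815419255192796
gate (array([ 489.9, -168.3,  175.1,   65.6,  106. ]), 1556, np.float64(11.1))
rack (array([564. , 205.9, 149.8,  46.7,  20.8]), 1495, np.float64(19.2))
sleeve 461 [ 0.5048 -0.2111  0.0644] [ 0.484 -0.237  0.04 ] [ 0.526 -0.195  0.096]
recv 430 [ 0.4739 -0.1042  0.1009] [ 0.453 -0.127  0.085] [ 0.494 -0.086  0.106]
tall 102 [0.6101 0.2225 0.0503] [0.599 0.214 0.038] [0.622 0.232 0.055]
short 87 [0.5172 0.1874 0.0348] [0.506 0.178 0.028] [0.528 0.197 0.039]
scene mat z 0.0015570880545454635
gate (array([ 493. , -165.3,  173.6,   67.8,  105.7]), 626, np.float64(12.7))
rack (array([564.2, 205.7, 154.5,  46.8,  21.2]), 712, np.float64(20.6))
sleeve 223 [ 0.5103 -0.208   0.0621] [ 0.487 -0.234  0.04 ] [ 0.527 -0.193  0.098]
recv 177 [ 0.4779 -0.0984  0.0986] [ 0.456 -0.124  0.085] [ 0.495 -0.085  0.109]
tall 107 [0.6137 0.226  0.0489] [0.6   0.214 0.038] [0.624 0.234 0.057]
short 68 [0.5201 0.19   0.0344] [0.505 0.18  0.028] [0.531 0.2   0.04 ]
```

Run:
```python
from h import *
C=np.array([.504,-.2155])
for y in(-60,-80,-100,-140,-160): 
    print(y,np.round(arm.solve_ik([*C,.22],[180,0,y]),1),np.round(arm.solve_ik([*C,.035],[180,0,y]),1))
yaw=-68
arm.move_ptp([*C,.22],[180,0,yaw])
s=arm.observe(); print(s['time'],s['joints'].round(1),s['ee_pos'],s['orientation'],s['ft_force'])
c=arm.calibration('wrist'); p,d=arm.capture('wrist'); save('w1',p); w=cloud(c,d); np.savez('w1',p=p,d=d,w=w)
print(np.round(c['extrinsics'],3).tolist())
q=w[(np.hypot(w[...,0]-C[0],w[...,1]-C[1])<.045)]
def show(nm,q): print(nm,len(q),np.round(q.mean(0),4),np.round(q.min(0),3),np.round(q.max(0),3))
for nm,z0,z1 in(('pin',.085,.1),('nose',.064,.075),('sleeve',.055,.065)): 
    m=q[(q[:,2]>z0)&(q[:,2]<z1)]
    if len(m): show(nm,m); print(cv2.minEnclosingCircle((m[:,:2]*1000).astype(np.float32)))
g=(p.max(-1)<90)
try: print('gate',rect(w,(.4905,-.1675),.11,.005,.019,g))
except Exception as e: print(e)
m=w[(np.hypot(w[...,0]-.4715,w[...,1]+.103)<.04)&(w[...,2]>.098)]
if len(m): show('recv',m)
```

```text
-60 [ -6.2  14.7 -10.7   0.  -64.6  36.2] [ -6.2  26.7 -23.4   0.  -39.9  36.2]
-80 [ -6.2  14.7 -10.7   0.  -64.6  16.2] [ -6.2  26.7 -23.4   0.  -39.9  16.2]
-100 [ -6.2  14.7 -10.7   0.  -64.6  -3.8] [ -6.2  26.7 -23.4   0.  -39.9  -3.8]
-140 [ -6.2  14.7 -10.7   0.  -64.6 -43.8] [ -6.2  26.7 -23.4   0.  -39.9 -43.8]
-160 [ -6.2  14.7 -10.7   0.  -64.6 -63.8] [ -6.2  26.7 -23.4  -0.  -39.9 -63.8]
4.025 [ -6.1  14.7 -10.7  -0.  -64.6  28.2] [ 0.50434514 -0.21491586  0.21995494] [-1.79996440e+02  2.75235075e-03 -6.79386748e+01] [ 1.21416704  0.10607731 -0.13553173]
[[-0.927, 0.359, 0.108, 0.534], [-0.375, -0.887, -0.268, -0.287], [-0.0, -0.289, 0.957, 0.382], [0.0, 0.0, 0.0, 1.0]]
pin 83 [ 0.5042 -0.2169  0.0939] [ 0.499 -0.221  0.085] [ 0.509 -0.212  0.097]
((503.8471374511719, -215.98667907714844), 5.017053604125977)
nose 541 [ 0.5047 -0.2181  0.0686] [ 0.487 -0.233  0.064] [ 0.521 -0.2    0.075]
((503.979248046875, -216.22776794433594), 17.242990493774414)
sleeve 409 [ 0.5052 -0.2201  0.0614] [ 0.482 -0.237  0.055] [ 0.525 -0.196  0.065]
((503.67779541015625, -215.88031005859375), 21.713239669799805)
gate (array([ 489.3, -169. ,  174.9,   65.7,  105. ]), 2660, np.float64(12.4))
recv 263 [ 0.4689 -0.0961  0.1043] [ 0.452 -0.107  0.102] [ 0.486 -0.086  0.106]
```

View pics/w1.png

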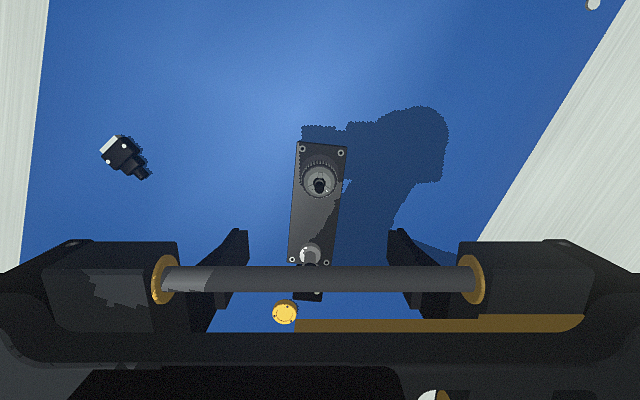

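The wrist picture shows the chuck at px (319,185), sleeve clear and pin upright, with the receiver at (310,255) and no obstacle. The chuck axis is at about (0.5038, -0.216). Next: descend, grip and turn.

Run:
```python
from h import *
def st(t): 
    s=arm.observe(); print(t,round(s['time'],2),s['ee_pos'].round(4),s['orientation'].round(1)[2],'F',s['ft_force'].round(1),'T',s['wrist_torque'].round(3),'g',round(s['gripper_width'],3)); return s
hit=arm.move_straight([.5038,-.216,.035],[180,0,-68],velocity=.15,guard=12); s=st(f'down {hit}')
if hit: raise SystemExit
arm.close_gripper(35); s=st('grip')
if abs(s['gripper_width']*87-42)>6: raise SystemExit
j=np.array(s['joints']); b=s['wrist_torque'][2]
for k in range(1,17):
    j[5]-=6; arm.move_j(list(j)); s=st(k)
    if abs(s['wrist_torque'][2]-b)>.45: print('stop'); break
```

```text
down False 5.46 [ 0.5045 -0.2161  0.0358] -68.0 F [-0.8  0.3 -0.8] T [ 0.064 -0.01   0.058] g 0.998
grip 6.29 [ 0.5033 -0.2162  0.035 ] -68.0 F [-0.8 -1.6  0.7] T [-0.319  0.379  0.057] g 0.475
1 6.54 [ 0.5035 -0.2161  0.035 ] -73.9 F [0.2 0.1 0.1] T [ 0.025  0.004 -0.112] g 0.475
2 6.79 [ 0.5036 -0.2161  0.035 ] -79.8 F [ 0.2  0.1 -0.1] T [ 0.101 -0.13  -0.151] g 0.469
3 7.04 [ 0.5037 -0.2161  0.035 ] -85.7 F [ 0.8 -0.2 -0.5] T [ 0.229 -0.325 -0.111] g 0.471
4 7.29 [ 0.5039 -0.2161  0.035 ] -91.7 F [ 3.   1.3 -1.8] T [ 0.287 -0.595 -0.077] g 0.473
5 7.54 [ 0.504  -0.2161  0.035 ] -97.7 F [ 3.5  1.6 -2.6] T [ 0.322 -0.931 -0.111] g 0.47
6 7.79 [ 0.5042 -0.2161  0.035 ] -103.7 F [ 4.6  1.4 -4. ] T [ 0.382 -1.277 -0.057] g 0.474
7 8.04 [ 0.5043 -0.2162  0.035 ] -109.7 F [ 4.8  0.8 -4. ] T [ 0.304 -1.479 -0.127] g 0.472
8 8.29 [ 0.5045 -0.2162  0.035 ] -115.7 F [ 5.4  0.1 -5.1] T [ 0.248 -1.595 -0.156] g 0.472
9 8.54 [ 0.5046 -0.2163  0.035 ] -121.7 F [ 5.8  0.3 -4.8] T [ 0.157 -1.674 -0.143] g 0.476
10 8.79 [ 0.5047 -0.2164  0.035 ] -127.7 F [ 6.2 -0.6 -4.9] T [ 0.046 -1.703 -0.098] g 0.473
11 9.04 [ 0.5048 -0.2165  0.035 ] -133.7 F [ 5.9 -0.8 -5.5] T [-0.004 -1.807 -0.071] g 0.472
12 9.29 [ 0.5048 -0.2167  0.0352] -139.6 F [ 6.2 -1.5 -5.5] T [-0.375 -1.718  0.084] g 0.473
13 9.54 [ 0.5049 -0.2168  0.0354] -145.5 F [ 5.6 -2.3 -4.7] T [-0.506 -1.674  0.218] g 0.475
14 9.79 [ 0.5049 -0.217   0.0356] -151.6 F [ 4.9 -2.8 -3. ] T [-0.699 -1.559 -0.082] g 0.478
15 10.04 [ 0.505  -0.217   0.0358] -157.6 F [ 5.3 -3.1 -1.6] T [-0.732 -1.495 -0.041] g 0.474
16 10.29 [ 0.505  -0.2171  0.0359] -163.5 F [ 4.2 -3.6 -1.6] T [-0.837 -1.512  0.133] g 0.473
```

The sleeve turned through 95°, but the torque showed no clear stop. I'll look before trusting it.

Run:
```python
from h import *
arm.let_go(); arm.move_straight([.5038,-.216,.12],velocity=.25)
arm.move_ptp([.5043,-.2149,.22],[180,0,-68])
c=arm.calibration('wrist'); p,d=arm.capture('wrist'); w=cloud(c,d); np.savez('w2',p=p,d=d,w=w)
a=np.load('w1.npz')['p']
cr=lambda x: cv2.resize(x[145:225,280:360],(400,400),interpolation=cv2.INTER_CUBIC)
save('cmp',np.hstack([cr(a),cr(p)])); s=arm.observe(); print(s['time'],s['ee_pos'],s['wrist_torque'],s['ft_force'])
```

```text
13.325 [ 0.50399949 -0.21484114  0.21920412] [ 0.0680538  -0.02431306  0.03121826] [-0.00605275  0.66736764  0.13992834]
```

View pics/cmp.png

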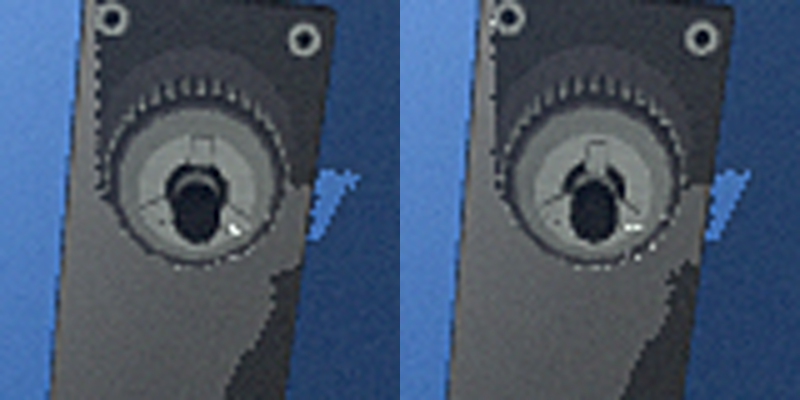

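The right crop (after) shows all three jaws moved in against the upright pin. I'll confirm the stop with a second, firmer turn.

Run:
```python
from h import *
hit=arm.move_straight([.5042,-.216,.035],[180,0,-68],velocity=.25,guard=12); print('hit',hit)
if hit: raise SystemExit
arm.close_gripper(60)
s=arm.observe(); j=np.array(s['joints'])
def T():
    o=[]
    for _ in range(5): arm.sleep(.01); o.append(arm.observe()['wrist_torque'])
    return np.mean(o,0)
b=T(); print(round(s['time'],2),s['gripper_width'],s['ee_pos'].round(4),b.round(3))
for k in range(9):
    j[5]-=5; arm.move_j(list(j)); t=T(); s=arm.observe(); print(k,round(s['time'],2),s['orientation'][2].round(1),t.round(3),s['ft_force'].round(1))
    if abs(t[2]-b[2])>.6: break
arm.let_go(); arm.move_straight([.5038,-.216,.12],velocity=.25)
arm.move_ptp([.5043,-.2149,.22],[180,0,-68])
c=arm.calibration('wrist'); p,d=arm.capture('wrist'); w=cloud(c,d); np.savez('w3',p=p,d=d,w=w)
cr=lambda x: cv2.resize(x[145:225,280:360],(400,400),interpolation=cv2.INTER_CUBIC)
save('cmp2',np.hstack([cr(np.load('w2.npz')['p']),cr(p)]))
print('gate',rect(w,(.4905,-.1675),.11,.005,.019,p.max(-1)<90))
q=w[(np.hypot(w[...,0]-.504,w[...,1]+.216)<.045)&(w[...,2]>.085)]; print('pin',cv2.minEnclosingCircle((q[:,:2]*1000).astype(np.float32)))
print(arm.observe()['time'])
```

```text
hit False
15.06 0.46904677525318894 [ 0.5034 -0.2162  0.035 ] [-0.59   0.77   0.183]
0 15.39 -72.8 [-1.402  0.279  0.612] [-0.8 -4.2  0.5]
1 15.68 -77.8 [-1.757  0.316  0.633] [-1.4 -4.9  0.8]
2 15.97 -82.8 [-1.711  0.352  0.548] [-1.7 -6.   0.6]
3 16.27 -87.9 [-1.663  0.428  0.356] [-1.6 -5.9  1.4]
4 16.56 -92.9 [-1.048  0.457  0.264] [-2.  -3.2  4.5]
5 16.85 -97.9 [-1.066  0.426  0.094] [-2.5 -4.8  5.1]
6 17.14 -102.7 [-0.55   0.392  0.709] [-1.5 -1.7  6.2]
7 17.43 -107.7 [-0.547  0.354  0.627] [-1.3 -2.5  6.6]
8 17.73 -112.7 [-0.534  0.348  0.515] [-1.5 -1.3  5.9]
gate (array([ 489.5, -168.4,  175.8,   65.7,  105.2]), 2610, np.float64(12.3))
pin ((504.010498046875, -216.02200317382812), 44.99427032470703)
20.0583
```

View pics/cmp2.png

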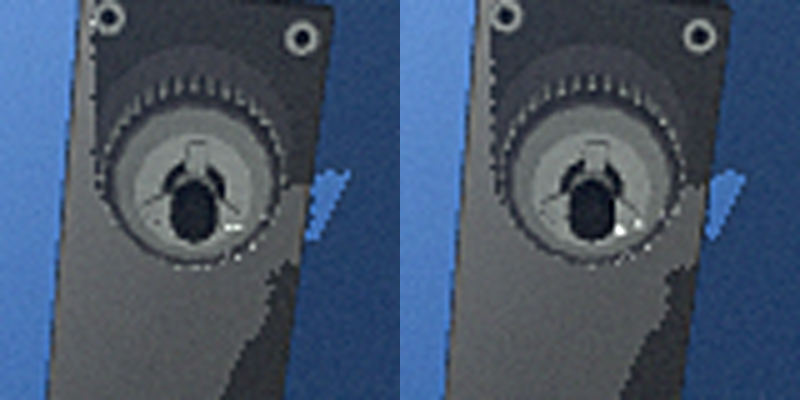

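The second turn met a firm stop (0.4–0.5 N m straight away) and the jaws didn't move, so the chuck is home and the pin upright. Now the close look at the prism.

Run:
```python
from h import *
arm.move_ptp([.6107,.2236,.16],[180,0,20.9])
s=arm.observe(); print(s['time'],s['joints'].round(1),s['ee_pos'])
c=arm.calibration('wrist'); p,d=arm.capture('wrist'); w=cloud(c,d); np.savez('w4',p=p,d=d,w=w); save('w4',p)
try: print('rack',rect(w,(.564,.206),.09,.013,.027,p.min(-1)>130))
except Exception as e: print(e)
for z0,z1 in((.049,.058),(.03,.058)):
    m=(np.hypot(w[...,0]-.611,w[...,1]-.224)<.03)&(w[...,2]>z0)&(w[...,2]<z1); q=w[m]
    if len(q)>5: print(len(q),np.round(q.mean(0),4),cv2.minAreaRect((q[:,:2]*1000).astype(np.float32)),np.argwhere(m).mean(0))
```

```text
21.725 [ 34.2  27.1  -0.7   0.  -62.2  76.6] [0.61091314 0.22255976 0.1602841 ]
rack (array([577.1, 212. , 121.7,  46. ,  20.7]), 2743, np.float64(20.1))
296 [0.6112 0.2247 0.053 ] ((610.7778930664062, 224.5691680908203), (22.677175521850586, 12.011445045471191), 20.745121002197266) [195.11148649 316.98648649]
348 [0.6127 0.2253 0.051 ] ((610.773681640625, 224.7393341064453), (22.74129295349121, 12.432283401489258), 20.479469299316406) [193.10344828 316.9683908 ]
```

View pics/w4.png

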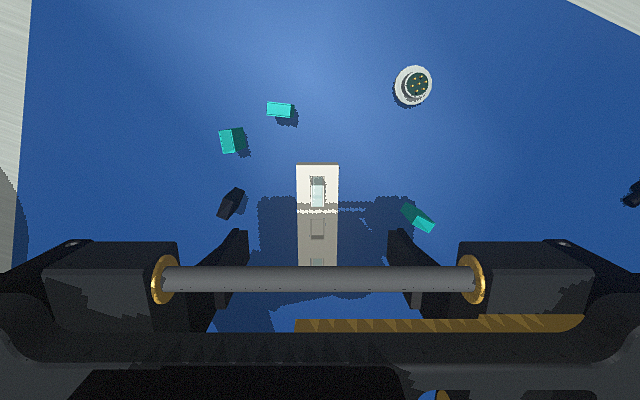

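The tall clear prism stands at px (317,195). The fit gives 22.7 x 12.2 mm with its top at 53 mm, matching the description, and the finger lanes are clear. Next: grasp, lift and carry.

Run:
```python
from h import *
def st(t): 
    s=arm.observe(); print(t,round(s['time'],2),s['ee_pos'].round(4),s['orientation'].round(1),'F',s['ft_force'].round(1),'g',round(s['gripper_width']*87,1)); return s
arm.move_straight([.6108,.2243,.06],[180,0,20.7],velocity=.2)
hit=arm.move_straight([.6108,.2243,.025],velocity=.08,guard=8); st(f'down {hit}')
if hit: raise SystemExit
arm.close_gripper(14); s=st('grip')
if not 9<s['gripper_width']*87<16: raise SystemExit
arm.move_straight([.6108,.2243,.18],[180,0,20.7],velocity=.12); st('up')
arm.move_ptp([.4902,-.168,.19],[180,0,-74.7]); st('over')
arm.move_straight([.4902,-.168,.09],[180,0,-74.7],velocity=.08,guard=8); arm.sleep(.3); st('at')
c=arm.calibration('wrist'); p,d=arm.capture('wrist'); w=cloud(c,d); np.savez('w5',p=p,d=d,w=w)
t,dt=arm.capture('top'); ct=arm.calibration('top'); np.savez('t5',p=t,d=dt,w=cloud(ct,dt))
sc,ds=arm.capture('scene'); np.savez('s5',p=sc,d=ds,w=cloud(arm.calibration('scene'),ds))
a=cv2.resize(sc[115:205,260:380],(800,600),interpolation=cv2.INTER_CUBIC); save('s5',a); save('w5',p)
```

```text
down False 23.01 [0.6108 0.2243 0.0247] [180.    0.   20.7] F [-0.4 -0.  -0.2] g 86.9
grip 24.19 [0.6108 0.2242 0.0249] [180.    0.   20.7] F [ 0.6 -0.9 -0.7] g 12.3
up 25.63 [0.6103 0.2241 0.1789] [1.80e+02 1.00e-01 2.07e+01] F [-0.4  0.2 -0. ] g 12.3
over 27.15 [ 0.4908 -0.1676  0.19  ] [-180.    -0.   -74.6] F [ 0.4  0.2 -0.6] g 12.5
at 28.85 [ 0.4903 -0.168   0.0902] [-180.    -0.   -74.7] F [-0.1  0.4  0. ] g 12.6
```

View pics/s5.png

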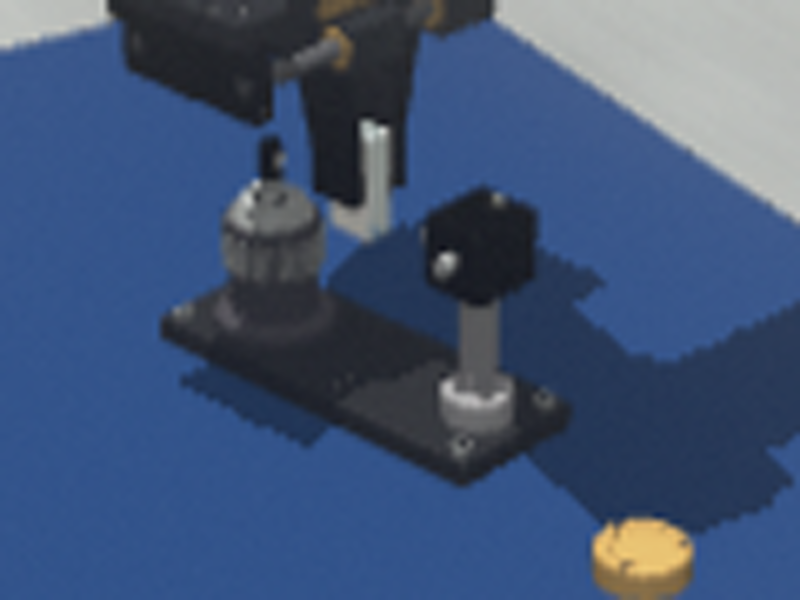

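View pics/w5.png

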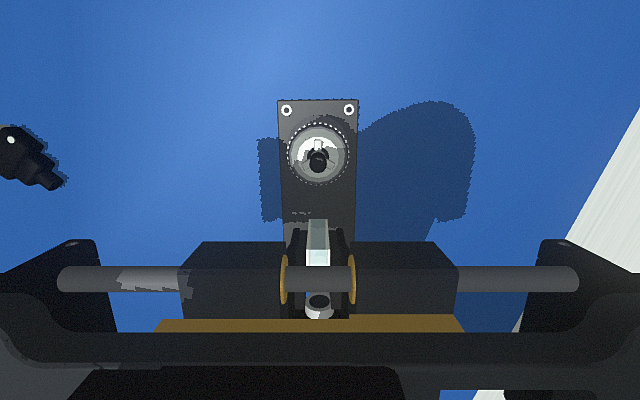

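The prism is upright between the pin and the receiver and clear of both. One numeric check in the gate frame before handing in.

Run:
```python
from h import *
a=np.radians(105.2); R=np.array([[np.cos(a),np.sin(a)],[-np.sin(a),np.cos(a)]])
for n in('w5','s5','t5'):
    f=np.load(n+'.npz'); w,p=f['w'],f['p'].astype(int); g=np.dstack([(w[...,:2]-[.4902,-.168])@R.T,w[...,2]])*1000
    br=p.min(-1)>95
    for nm,m in(('prism',br&(abs(g[...,0])<18)&(abs(g[...,1])<12)&(g[...,2]>66)&(g[...,2]<124)),('pin',(abs(g[...,0]+50)<9)&(abs(g[...,1])<9)&(g[...,2]>80)&(g[...,2]<100)),('recv',(abs(g[...,0]-67)<22)&(abs(g[...,1])<22)&(g[...,2]>98)&(g[...,2]<109))):
        q=g[m]
        if len(q)>8: print(n,nm,len(q),'lo',np.percentile(q,3,0).round(1),'hi',np.percentile(q,97,0).round(1))
    if n=='w5': print(rect(w,(.4905,-.1675),.11,.005,.019,p.max(-1)<90))
print(arm.observe()['time'])
```

```text
w5 prism 892 lo [-9.8 -6.5 79.2] hi [ -0.6   5.6 119.3]
w5 pin 279 lo [-54.7  -4.8  83.4] hi [-45.8   3.7  96.3]
w5 recv 38 lo [45.  -2.7 98.1] hi [50.3  3.7 99.1]
(array([ 495.7, -187.6,  122.6,   66.1,  105.7]), 4474, np.float64(12.3))
s5 prism 75 lo [-8.9 -9.4 76. ] hi [ 13.3   2.8 119.4]
s5 pin 20 lo [-53.9  -5.6  81.2] hi [-45.7   0.6  97.3]
s5 recv 102 lo [ 52.7 -18.7  98.8] hi [ 81.5  14.7 106.6]
29.0
```

```bash
python3 -c "
from bench import arm
arm.finish_job(); s=arm.observe(); print(s['time'],s['gripper_width'],s['ee_pos'])"
```

```text
the job is handed in; nothing more can be done
the job is handed in; nothing more can be done
```

The chuck is tight and the taller prism is held in the light path. I handed the job in at about 29 s of the 51 s, and no verdict was reported.

- **Chuck:** I turned the sleeve clockwise about 95° with a 35 N grip, which showed no clear stop. A second turn at 60 N met firm resistance straight away, about 0.4–0.5 N m above the resting value, and then slipped. Before and after pictures show the three jaws in against the upright pin, and the second turn did not move them further. I did not read the sleeve angle or the jaw force directly.
- **Prism:** I gripped it at 14 N with the fingers across its frosted faces (12.3–12.6 mm opening). I carried it to mid-path and hold it there.
- **Last checks:** In the gate frame the prism sits about 0.5 mm off the light line by the wrist camera. Its top is at about 119 mm, so the 15 mm point is close to 88 mm high. It is about 34 mm clear of both pin and lens, and tool force was near zero.
- **Disagreements:** The scene camera put the prism, and to a lesser degree the pin, 2–3 mm to one side. It sees only one side of each, and the calibration is good to about 2 mm. The top camera gave no usable points at the end.
- **Other parts:** The arm made no unexpected contact with anything, but I did not re-measure their positions at the end.

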